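# Set a worn cross-slide to zero with the lost motion taken up

## Task

The handwheel of this worn cross-slide has a lot of lost motion: by its knob, wind it anticlockwise (seen from above) past the zero mark until you feel the slide's drag come on, then just far enough further to draw the slide behind its zero without forcing it against the rear stop. Then wind it clockwise up to the zero mark at the pointer and let go, so that the slide stands at its zero with the lost motion taken up clockwise. Leave the bottle, the screwdriver and the tin alone.

Things in the scene. Friction and masses are not known exactly. Their poses are not given: they have to be found in the camera images.
- handwheel (a joint): Handwheel angle, rad: 0 with the zero mark at the pointer, growing CLOCKWISE seen from above; -0.3 to 0.08 at the start. It turns with little drag (1 to 2 N at the knob) through the lost motion, 0.6 to 1.8 rad in all and different each time, and starts somewhere within it; then it takes the screw along and the drag rises to 8 to 10 N at the knob, either way. It stays where it is left.
- slide_edge (a point): Middle of the upper edge, nearest the wheel, of the slide (grey vice holding an aluminium block). At its zero it lies 100 mm along wheel_axis's x axis. Driven by the screw it goes 0.6 mm away per rad clockwise, 0.6 mm nearer per rad anticlockwise. It starts 0.12 to 0.22 rad of driven turn (about 0.1 mm) beyond zero and meets the rear stop 0.4 rad (0.24 mm) behind zero.
- wheel_axis (a point): Point on the handwheel's upright axis at the height of its flat top, 108 mm above the bench. The wheel is a dark steel disc 124 mm across on the grey gearbox of the fixed cross-slide unit; a hub 40 mm across rises 17 mm higher at its middle. Its x axis points to the slide (turned up to 0.3 rad from the world's).
- knob_center (a point): Centre (half-way up) of the knob: an upright black plastic cylinder 20 mm across and 50 mm tall (top 159 mm above the bench) that spins freely on its pin, standing on the wheel 50 mm from the axis.
- zero_mark (a point): Outer part of the pale zero line, 26 mm long, on the wheel's top, 60 mm from the axis; it turns with the wheel and lies 123 degrees clockwise, seen from above, of the knob.
- pointer (a point): Tip of the fixed steel pointer at the wheel's rim, on the side away from the slide, 66 mm from the axis.
- rear_stop: Fixed steel stop pin with a round tip between gearbox and slide, 55 mm up. Its origin lies on the bench under the wheel's axis; the tip is 99 mm from there towards the slide and 42 mm to the left. It stops slide, screw and wheel; pushing the knob against it with about 9 N more than the screw's drag damages the setting.
- oil_bottle: Closed white plastic bottle, 52 mm across, 130 mm tall, standing; origin at the centre of its underside. Leave it.
- screwdriver: Screwdriver 190 mm long with a black handle, lying along its x axis. Leave it.
- screw_tin: Open steel tin 72 mm across, 55 mm tall; origin at the centre of its underside. Leave it.

How it is judged:
By the outcome, as a careful person would: the job done as asked, in the order asked, and still so for the second after the job is handed in, with the robot touching nothing.
It also fails if it takes over 64 s, if anything falls off the work surface, if the arm or the gripper's body presses on something with over 40 N, if the wrist force passes 120 N, or if a joint passes its speed limit or range.

## Robot

A 6-joint arm with a two-finger parallel gripper is mounted at the origin on the work surface. World frame = base frame: x ahead of the robot, y to its left, z up, the work surface at z = 0. Lengths are in m, angles in rad, forces in N, time in s.
With the tool pointing down it reaches from about 0.375 to 0.9 m from the base axis. Payload 3.1 kg.
Tool frame: the origin (TCP) lies where the fingers leave the gripper's body, on its centre line; the fingertips stand 73 mm ahead of it and the grasp point (between the pads) lies 54 mm ahead of it; z points along the fingers, y is the line along which they close (so a half turn about z gives the same grasp; the last joint's range is limited). The gripper opens to 85 mm and grips with 20 to 120 N. Pads are 22 mm wide; open, the fingers measure 114 mm over their backs; the gripper's body (76 mm by 85 mm) begins 54 mm behind the grasp point. The pads swing forward as they close: fully open they stand 13 mm farther back than shut.
Start: joints at [1.024, 0.527, 1.433, -0, 1.181, -0.178], TCP at [0.225, 0.583, 0.304] pointing down, gripper open.
Joint ranges: [-3.08, 3.08], [-0.75, 2.2], [0.22, 2.44], [-1.43, 4.57], [0, 2.65], [-2.85, 2.85]. Speed limits (rad/s): [2.79, 2.79, 3.14, 3.14, 3.14, 3.14].

## Interface

Orientations are given as a unit quaternion [x, y, z, w].
In Python, from station import manip gives the robot as it stands.
- The arm moves only by the shell command python3 -m crank 'ROWS' [FORCE]. ROWS is JSON, a list of rows, each an object with "dp": the shift along the tool's x, y, z normalised to -1 to 1, where 1 is 50 cm, a list of three; "delta_rot": the turn, a rotation vector about the tool's x, y, z normalised to -1 to 1, where 1 is 2 pi rad, a list of three; "fingers": the opening, from -1 (shut) to 1 (fully open). A call has 1 to 12 rows; each row shifts and turns the commanded pose from where the row before left it, along the tool's axes as they then stand; what a row does not reach is not made up. A row lasts 1/12 s, in which the tool goes at most 41.7 mm and 7.16 degrees, less where a joint would pass 70% of its speed; a pose out of reach is approached as far as the arm can. A call with a number of a shift or a turn outside -1 to 1 is refused whole. A call with a gripper value outside its range is refused whole. The fingers move at their own pace and stop on an object; FORCE is the grip in N (left out, the last holds). Time passes only in rows, so rows that do not move let the fingers close. It gives the time, the measured TCP pose, the force, the opening and the grip force at its end, in the units of the state.
- manip.sense(): the state, without advancing time (a new reading comes with each control period).
- manip.snapshot(name): name is "scene" or "top"; returns (picture, depth): 400x640x3 uint8, red, green, blue; 400x640 float32, m along the optical axis (not along the pixel's ray), 0 where there is no reading.
- manip.camera_model(name): a dict with "fx", "fy", "cx", "cy" (pixels), "origin" and "attitude" of the camera in the world. Camera axes: x right, y up, looking along -z (the intrinsics and any distortion apply to the point x, -y, -z); pixel columns grow to the right and rows downward; lengths in m; the calibration is good to about 2 mm. A picture is of the moment at which its call begins. camera_model takes no time and is no camera call.
- manip.sign_off(): hands the job in; it is judged then, once.
The state is a dict: "t": time; "q": joint angles; "qd": joint speeds; "tau": joint torques, N m; "tcp_pos": TCP position; "tool_rot": TCP orientation; "force": force on the tool from outside, world axes, zero at the start; "ft_torque": the same for the moment, N m; "finger_gap": opening from 0.0 (shut) to 1.0 (fully open); "gripper_force": force on a finger pad.
Only numpy, scipy, OpenCV 4.12 (cv2) and the standard library are available. Lean on these libraries where they do the work, as an engineer would, in place of code of your own. Each camera call takes 0.05 s, during which the arm holds its last target. There are 200 camera calls.

## Working session

There is one attempt and no reset: what is moved stays moved. The work goes in short steps, Python scripts to look and compute and a shell command to move; the robot and the scene stay as the last step left them, time stands still between calls to the robot, and variables do not carry over. Pictures are saved under pics/ and viewed, at most 10 in all, crops included, and the job is handed in when it is done.

```bash
mkdir -p pics; ls; python3 - <<'E'
from station import manip
import cv2,numpy as np
s=manip.sense();print({k:np.round(v,3).tolist() for k,v in s.items()})
for n in("scene","top"):
    p,d=manip.snapshot(n);np.savez('%s.npz'%n,p=p,d=d)
    cv2.imwrite('pics/%s0.png'%n,p[:,:,::-1]);print(n,manip.camera_model(n))
E
```

```text
pics
{'t': 0.0, 'q': [1.024, 0.528, 1.434, 0.0, 1.181, -0.178], 'qd': [0.001, 0.001, -0.0, 0.001, 0.0, 0.002], 'tau': [-0.001, -44.236, -17.802, -0.0, 0.008, 0.0], 'tcp_pos': [0.225, 0.582, 0.303], 'tool_rot': [0.183, 0.983, -0.001, -0.0], 'force': [-0.211, 0.159, 0.327], 'ft_torque': [-0.016, 0.065, 0.026], 'gripper_force': 0.0, 'finger_gap': 1.002}
scene {'fx': 399.25896374505896, 'fy': 399.25896374505896, 'cx': 309.76202221306886, 'cy': 196.1696252556131, 'origin': array([0.99251393, 0.20035301, 0.81881363]), 'attitude': array([0.14548919, 0.22399185, 0.7970413 , 0.54165092])}
top {'fx': 500.80778664258867, 'fy': 500.80778664258867, 'cx': 314.86677447297114, 'cy': 203.28542209490072, 'origin': array([0.42103584, 0.02463402, 1.19196044]), 'attitude': array([-0.05050174,  0.05003429,  0.71267081, -0.69788714])}
```

View pics/top0.png

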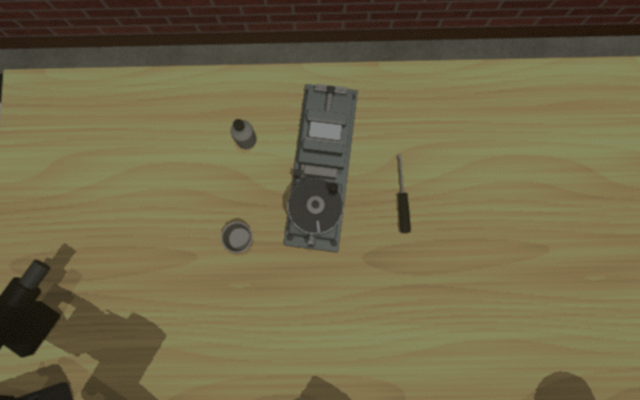

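View pics/scene0.png

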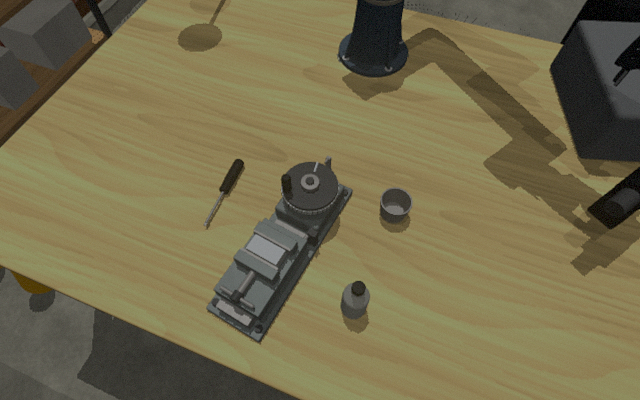

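The top picture shows the wheel at about (316,204), the knob at (332,187), the zero line at (318,226), the pointer at (311,240) and the slide above. The bottle is at (242,133), the tin at (237,236) and the screwdriver at (403,195). Next I'll take enlarged crops and compute positions.

```bash
cat > h.py <<'E'
import numpy as np,cv2
from scipy.spatial.transform import Rotation as R
from station import manip
def ray(n,u,v):
    c=manip.camera_model(n)
    d=R.from_quat(c['attitude']).apply([(u-c['cx'])/c['fx'],-(v-c['cy'])/c['fy'],-1]);return np.array(c['origin']),d
def onz(n,u,v,z):
    o,d=ray(n,u,v);return o+d*(z-o[2])/d[2]
def proj(n,P):
    c=manip.camera_model(n);q=R.from_quat(c['attitude']).inv().apply(np.asarray(P)-c['origin'])
    return c['cx']-c['fx']*q[...,0]/q[...,2],c['cy']+c['fy']*q[...,1]/q[...,2]
def rectify(n,c,z,half=.09,px=4000):
    # view of plane z: image up=+x, left=+y
    g=np.arange(-half,half,1/px);X,Y=np.meshgrid(-g,-g,indexing='ij')
    P=np.stack([c[0]+X,c[1]+Y,0*X+z],-1).reshape(-1,3);u,v=proj(n,P)
    im=manip.snapshot(n)[0] if not isinstance(n,tuple) else None
    return cv2.remap(im,u.reshape(X.shape).astype('f4'),v.reshape(X.shape).astype('f4'),cv2.INTER_CUBIC)
E
python3 - <<'E'
from h import *
for nm,u,v,z in [("axis",316,204,.108),("hub",316,205,.125),("knobtop",332,187,.159),("zero",318,230,.108),("ptr",311,238,.108)]:
    print(nm,onz("top",u,v,z).round(4))
for nm,u,v,z in [("hub",311,181,.125),("knobtop",286,177,.159),("zero",316,170,.108)]:
    print('s',nm,onz("scene",u,v,z).round(4))
c=onz("top",316,205,.125)
a=np.clip(rectify("top",c,.108).astype(float)*1.8,0,255).astype('u1')[:,:,::-1];b=np.clip(rectify("scene",c,.108).astype(float)*1.8,0,255).astype('u1')[:,:,::-1]
o=np.hstack([a,b]);print(o.shape);cv2.imwrite('pics/r1.png',cv2.resize(o,(800,400)))
E
```

```text
axis [0.5747 0.0213 0.108 ]
hub [0.5701 0.0214 0.125 ]
knobtop [ 0.6027 -0.0128  0.159 ]
zero [0.5176 0.0181 0.108 ]
ptr [0.5006 0.0337 0.108 ]
s hub [0.5734 0.0277 0.125 ]
s knobtop [ 0.6033 -0.0136  0.159 ]
s zero [0.5329 0.0231 0.108 ]
(720, 1440, 3)
```

View pics/r1.png

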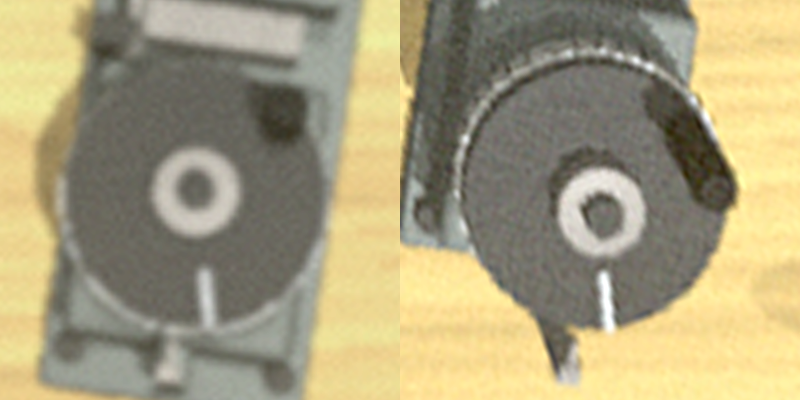

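Both cameras agree:

- The axis is at about (0.572, 0.023) and the knob at about (0.603, -0.0145). That puts the knob 49 mm from the axis, close to the stated 50 mm.
- The zero line is at (206,325) in the left half. It lies about 0.25 rad anticlockwise of the pointer at (172,338).

I'll align the tool with the world axes and go above the knob.

```bash
python3 -m crank '[{"dp":[0,0,0],"delta_rot":[0,0,-0.0195],"fingers":1},{"dp":[0,0,0],"delta_rot":[0,0,-0.0195],"fingers":1},{"dp":[0,0,0],"delta_rot":[0,0,-0.0195],"fingers":1},{"dp":[-0.0378,-0.0598,0],"delta_rot":[0,0,0],"fingers":1},{"dp":[-0.0378,-0.0598,0],"delta_rot":[0,0,0],"fingers":1},{"dp":[-0.0378,-0.0598,0],"delta_rot":[0,0,0],"fingers":1},{"dp":[-0.0378,-0.0598,0],"delta_rot":[0,0,0],"fingers":1},{"dp":[-0.0378,-0.0598,0],"delta_rot":[0,0,0],"fingers":1},{"dp":[-0.0378,-0.0598,0],"delta_rot":[0,0,0],"fingers":1},{"dp":[-0.0378,-0.0598,0],"delta_rot":[0,0,0],"fingers":1},{"dp":[-0.0378,-0.0598,0],"delta_rot":[0,0,0],"fingers":1},{"dp":[-0.0378,-0.0598,0],"delta_rot":[0,0,0],"fingers":1}]' 40
python3 -m crank '[{"dp":[-0.0378,-0.0598,0],"delta_rot":[0,0,0],"fingers":1},{"dp":[-0.0378,-0.0598,0],"delta_rot":[0,0,0],"fingers":1},{"dp":[-0.0378,-0.0598,0],"delta_rot":[0,0,0],"fingers":1},{"dp":[-0.0378,-0.0598,0],"delta_rot":[0,0,0],"fingers":1},{"dp":[-0.0378,-0.0598,0],"delta_rot":[0,0,0],"fingers":1},{"dp":[-0.0378,-0.0598,0],"delta_rot":[0,0,0],"fingers":1},{"dp":[-0.0378,-0.0598,0],"delta_rot":[0,0,0],"fingers":1},{"dp":[-0.0378,-0.0598,0],"delta_rot":[0,0,0],"fingers":1},{"dp":[-0.0378,-0.0598,0],"delta_rot":[0,0,0],"fingers":1},{"dp":[-0.0378,-0.0598,0],"delta_rot":[0,0,0],"fingers":1},{"dp":[0,0,0],"delta_rot":[0,0,0],"fingers":1},{"dp":[0,0,0],"delta_rot":[0,0,0],"fingers":1}]'
```

```text
t: 1.2
tcp_pos: [0.3956, 0.3121, 0.3039]
tool_rot: [0.001, 1.0, 0.0, 0.0]
force: [-0.4, 0.5, 0.0]
finger_gap: 1.003
gripper_force: 0.0
t: 2.2
tcp_pos: [0.5844, 0.0126, 0.3035]
tool_rot: [0.002, 1.0, 0.0, -0.0]
force: [0.6, 1.5, 0.1]
finger_gap: 0.998
gripper_force: 0.0
```

```bash
python3 -m crank '[{"dp":[-0.0372,-0.0542,0],"delta_rot":[0,0,0],"fingers":1},{"dp":[0,0,0],"delta_rot":[0,0,0],"fingers":1},{"dp":[0,0,0.05],"delta_rot":[0,0,0],"fingers":1},{"dp":[0,0,0.05],"delta_rot":[0,0,0],"fingers":1},{"dp":[0,0,0.05],"delta_rot":[0,0,0],"fingers":1},{"dp":[0,0,0.03],"delta_rot":[0,0,0],"fingers":0.2},{"dp":[0,0,0.025],"delta_rot":[0,0,0],"fingers":-0.2},{"dp":[0,0,0],"delta_rot":[0,0,0],"fingers":-0.3},{"dp":[0,0,0],"delta_rot":[0,0,0],"fingers":-0.3},{"dp":[0,0,0],"delta_rot":[0,0,0],"fingers":-0.3}]' 40
python3 - <<'E'
from h import *
s=manip.sense();print(s['tcp_pos'],s['finger_gap'])
for n in("top","scene"):
    im=rectify(n,(.575,.0,0),.159,.09,2222);cv2.imwrite('pics/g_%s.png'%n,np.clip(im.astype(float)*1.8,0,255)[:,:,::-1])
a=cv2.imread('pics/g_top.png');b=cv2.imread('pics/g_scene.png');cv2.imwrite('pics/g.png',np.hstack([a,b]))
E
```

```text
t: 3.03
tcp_pos: [0.6024, -0.012, 0.2023]
tool_rot: [0.0, 1.0, -0.0, 0.001]
force: [0.2, 0.7, 0.6]
finger_gap: 0.348
gripper_force: 0.0
[ 0.60238992 -0.0119526   0.20226245] 0.3482282100273886[ WARN:0@2.114] global loadsave.cpp:1063 imwrite_ Unsupported depth image for selected encoder is fallbacked to CV_8U.
```

View pics/g.png

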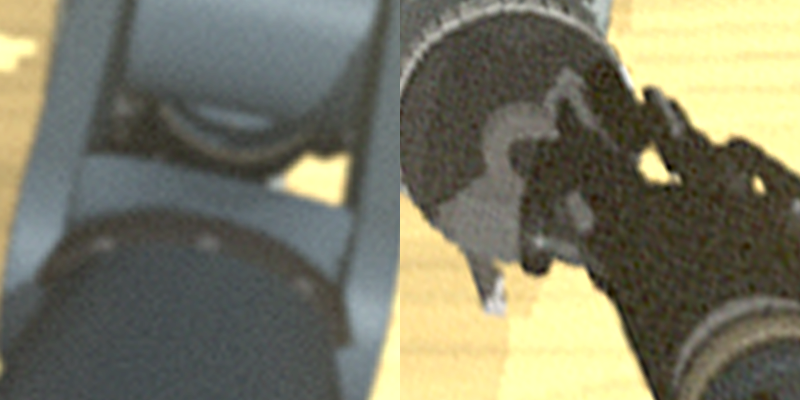

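The arm hides most of both views, but the scene view shows the open fingers either side of the knob near (590,150). I'll close on it.

```bash
python3 -m crank '[{"dp":[0,0,0],"delta_rot":[0,0,0],"fingers":-0.5},{"dp":[0,0,0],"delta_rot":[0,0,0],"fingers":-0.8},{"dp":[0,0,0],"delta_rot":[0,0,0],"fingers":-1},{"dp":[0,0,0],"delta_rot":[0,0,0],"fingers":-1},{"dp":[0,0,0],"delta_rot":[0,0,0],"fingers":-1},{"dp":[0,0,0],"delta_rot":[0,0,0],"fingers":-1}]' 40
```

```text
t: 3.63
tcp_pos: [0.6034, -0.0135, 0.203]
tool_rot: [0.001, 1.0, -0.001, 0.002]
force: [0.4, -2.4, 6.6]
finger_gap: 0.218
gripper_force: 39.3
```

Gripped: the opening is about 19 mm, which fits the 20 mm knob. I'll wind anticlockwise in 0.1 rad steps, three per turn, and read the drag after each. Even if the drag comes on at the first step, three steps stay clear of the stop.

```bash
python3 -m crank '[{"dp":[-0.0036,0.0035,0],"delta_rot":[0,0,0],"fingers":-1},{"dp":[-0.0036,0.0035,0],"delta_rot":[0,0,0],"fingers":-1},{"dp":[0,0,0],"delta_rot":[0,0,0],"fingers":-1}]' | egrep 'tcp_pos|force:'
python3 -m crank '[{"dp":[-0.0033,0.0038,0],"delta_rot":[0,0,0],"fingers":-1},{"dp":[-0.0032,0.0038,0],"delta_rot":[0,0,0],"fingers":-1},{"dp":[0,0,0],"delta_rot":[0,0,0],"fingers":-1}]' | egrep 'tcp_pos|force:'
python3 -m crank '[{"dp":[-0.0029,0.0041,0],"delta_rot":[0,0,0],"fingers":-1},{"dp":[-0.0029,0.0041,0],"delta_rot":[0,0,0],"fingers":-1},{"dp":[0,0,0],"delta_rot":[0,0,0],"fingers":-1}]'
```

```text
tcp_pos: [0.6073, -0.0097, 0.2029]
force: [-0.1, -1.7, 5.5]
gripper_force: 39.3
tcp_pos: [0.6106, -0.0059, 0.203]
force: [1.5, -1.5, 5.8]
gripper_force: 39.3
t: 4.38
tcp_pos: [0.6135, -0.0017, 0.203]
tool_rot: [0.001, 1.0, -0.0, 0.002]
force: [0.5, -1.7, 5.6]
finger_gap: 0.219
gripper_force: 39.3
```

```bash
python3 -m crank '[{"dp":[-0.0025,0.0043,0],"delta_rot":[0,0,0],"fingers":-1},{"dp":[-0.0024,0.0044,0],"delta_rot":[0,0,0],"fingers":-1},{"dp":[0,0,0],"delta_rot":[0,0,0],"fingers":-1}]' | egrep 'tcp_pos|force:'
python3 -m crank '[{"dp":[-0.002,0.0046,0],"delta_rot":[0,0,0],"fingers":-1},{"dp":[-0.002,0.0046,0],"delta_rot":[0,0,0],"fingers":-1},{"dp":[0,0,0],"delta_rot":[0,0,0],"fingers":-1}]' | egrep 'tcp_pos|force:'
python3 -m crank '[{"dp":[-0.0016,0.0047,0],"delta_rot":[0,0,0],"fingers":-1},{"dp":[-0.0015,0.0048,0],"delta_rot":[0,0,0],"fingers":-1},{"dp":[0,0,0],"delta_rot":[0,0,0],"fingers":-1}]'
```

```text
tcp_pos: [0.6159, 0.0027, 0.203]
force: [1.0, -1.4, 5.8]
gripper_force: 39.2
tcp_pos: [0.618, 0.0074, 0.203]
force: [1.3, -1.4, 5.4]
gripper_force: 39.2
t: 5.13
tcp_pos: [0.6195, 0.0122, 0.203]
tool_rot: [0.001, 1.0, -0.0, 0.002]
force: [1.2, -1.5, 6.1]
finger_gap: 0.216
gripper_force: 39.2
```

```bash
python3 -m crank '[{"dp":[-0.0011,0.0049,0],"delta_rot":[0,0,0],"fingers":-1},{"dp":[-0.001,0.0049,0],"delta_rot":[0,0,0],"fingers":-1},{"dp":[0,0,0],"delta_rot":[0,0,0],"fingers":-1}]' | egrep 'tcp_pos|force:'
python3 -m crank '[{"dp":[-0.0006,0.005,0],"delta_rot":[0,0,0],"fingers":-1},{"dp":[-0.0005,0.005,0],"delta_rot":[0,0,0],"fingers":-1},{"dp":[0,0,0],"delta_rot":[0,0,0],"fingers":-1}]' | egrep 'tcp_pos|force:'
python3 -m crank '[{"dp":[-0.0001,0.005,0],"delta_rot":[0,0,0],"fingers":-1},{"dp":[0,0.005,0],"delta_rot":[0,0,0],"fingers":-1},{"dp":[0,0,0],"delta_rot":[0,0,0],"fingers":-1}]'
```

```text
tcp_pos: [0.6202, 0.0151, 0.203]
force: [-0.3, -6.9, 5.9]
gripper_force: 39.4
tcp_pos: [0.6209, 0.0196, 0.203]
force: [0.1, -8.2, 5.0]
gripper_force: 39.4
t: 5.88
tcp_pos: [0.6211, 0.0245, 0.2029]
tool_rot: [0.0, 1.0, -0.003, 0.002]
force: [-0.7, -8.2, 5.4]
finger_gap: 0.213
gripper_force: 39.4
```

The drag came on at about y = 0.0148: the force rose from 1.5 N to 8.2 N. The wheel has been driven about 0.19 rad since then. Another 0.18 rad or so puts the slide about 0.2 rad behind zero, half-way to the stop.

```bash
python3 -m crank '[{"dp":[0.0004,0.005,0],"delta_rot":[0,0,0],"fingers":-1},{"dp":[0.0005,0.005,0],"delta_rot":[0,0,0],"fingers":-1},{"dp":[0,0,0],"delta_rot":[0,0,0],"fingers":-1}]' | egrep 'tcp_pos|force:'
python3 -m crank '[{"dp":[0.0008,0.004,0],"delta_rot":[0,0,0],"fingers":-1},{"dp":[0.0008,0.004,0],"delta_rot":[0,0,0],"fingers":-1},{"dp":[0,0,0],"delta_rot":[0,0,0],"fingers":-1}]'
```

```text
tcp_pos: [0.6209, 0.0296, 0.2029]
force: [1.0, -8.1, 4.5]
gripper_force: 39.3
t: 6.38
tcp_pos: [0.6204, 0.0334, 0.203]
tool_rot: [0.0, 1.0, -0.003, 0.003]
force: [1.5, -8.7, 4.6]
finger_gap: 0.22
gripper_force: 39.3
```

The slide has been driven about 0.375 rad since the drag came on. Before winding back, I'll measure the unit's direction, the pointer and the starting mark angle from the unobstructed pictures saved at the start.

```bash
python3 - <<'E'
from h import *
from scipy.optimize import least_squares
P=np.array([(.6034,-.0135),(.6073,-.0097),(.6106,-.0059),(.6135,-.0017),(.6159,.0027),(.618,.0074),(.6195,.0122),(.6211,.0245),(.6209,.0296),(.6204,.0334)])
f=least_squares(lambda c:np.hypot(*(P-c[:2]).T)-c[2],[.572,.023,.05]);print('circle',f.x,abs(f.fun).max())
f=least_squares(lambda c:np.hypot(*(P-c[:2]).T)-.05,[.572,.023]);print('circle50',f.x,abs(f.fun).max())
for n in("top","scene"):
    z=np.load(n+'.npz');p,d=z['p'],z['d'];c=manip.camera_model(n)
    v,u=np.mgrid[:400,:640]
    W=R.from_quat(c['attitude']).apply(np.stack([(u-c['cx'])/c['fx']*d,-(v-c['cy'])/c['fy']*d,-d],-1).reshape(-1,3))+c['origin']
    r=np.hypot(W[:,0]-.572,W[:,1]-.023);g=d.ravel()>0
    near=g&(abs(W[:,0]-.65)<.19)&(abs(W[:,1]-.01)<.1)
    for lo,hi in((.01,.2),(.01,.03),(.05,.09)):
        m=near&(W[:,2]>lo)&(W[:,2]<hi)
        if m.sum()>30:
            q=W[m][:,:2].astype('f4');b=cv2.minAreaRect(q*1000);print(n,lo,hi,m.sum(),np.round(b[0],1),np.round(b[1],1),round(b[2],2))
    top=g&(r<.05)&(W[:,2]>.08)&(W[:,2]<.115);print('disc z',np.median(W[top,2]))
    S=cv2.cvtColor(p,cv2.COLOR_RGB2GRAY)
    # disc image 3x crop, raw
    u0,v0=proj(n,np.array([.572,.023,.108]));u0,v0=int(u0),int(v0);print(u0,v0)
    cr=cv2.resize(p[v0-45:v0+55,u0-50:u0+50],(400,400),interpolation=cv2.INTER_CUBIC)
    cv2.imwrite('pics/c_%s.png'%n,np.clip(cr[:,:,::-1].astype(float)*1.8,0,255).astype('u1'))
    # polar profile at r 45..58: bright mark
    a=np.arange(-np.pi,np.pi,.01)
    for A in((.572,.0232),):
        for rr,zz in((np.arange(.04,.058,.002),.108),):
            X=np.stack(np.broadcast_arrays(A[0]+rr[:,None]*np.cos(a),A[1]+rr[:,None]*np.sin(a),zz),-1)
            uu,vv=proj(n,X);I=cv2.remap(S,uu.astype('f4'),vv.astype('f4'),cv2.INTER_LINEAR).astype(float).mean(0)
            w=np.clip(I-np.median(I)-15,0,None)*(abs(np.abs(a)-np.pi)<.5);aa=a%(2*np.pi);print('mark angle from +x:',(w*aa).sum()/w.sum()-np.pi,I.max(),np.median(I))
cv2.imwrite('pics/c.png',np.hstack([cv2.imread('pics/c_top.png'),cv2.imread('pics/c_scene.png')]))
E
```

```text
circle [0.57058582 0.02496151 0.05052716] 4.0032636053462245e-05
circle50 [0.57111364 0.02477928] 7.706330841660697e-05
top 0.01 0.2 8503 [665.6  10.1] [130. 370.] 81.47
top 0.01 0.03 1646 [665.6  10.1] [130. 370.] 81.47
top 0.05 0.09 2338 [666.9  12.9] [114.8 361.9] 82.17
disc z 0.10882672566506124
315 205Traceback (most recent call last):
  File "<stdin>", line 27, in <module>
  File "h.py", line 10, in proj
    c=manip.camera_model(n);q=R.from_quat(c['attitude']).inv().apply(np.asarray(P)-c['origin'])
                              ~~~~~~~~~~~~~~~~~~~~~~~~~~~~~~~~~~~~~~^^^^^^^^^^^^^^^^^^^^^^^^^^^
  File "scipy/spatial/transform/_rotation.pyx", line 2580, in scipy.spatial.transform._rotation.Rotation.apply
ValueError: Expected input of shape (3,) or (P, 3), got (9, 629, 3).
```

```bash
python3 - <<'E'
from h import *
ims=[]
for n in("top","scene"):
    z=np.load(n+'.npz');p=z['p']
    S=cv2.cvtColor(p,cv2.COLOR_RGB2GRAY)
    u0,v0=[int(x) for x in proj(n,np.array([.55,.023,.108]))]
    cr=cv2.resize(p[v0-35:v0+45,u0-40:u0+40],(400,400),interpolation=cv2.INTER_CUBIC);print(n,u0-40,v0-35)
    ims.append(np.clip(cr[:,:,::-1].astype(float)*1.8,0,255).astype('u1'))
    a=np.arange(-np.pi,np.pi,.01);rr=np.arange(.04,.058,.002);A=(.572,.0232)
    X=np.stack(np.broadcast_arrays(A[0]+rr[:,None]*np.cos(a),A[1]+rr[:,None]*np.sin(a),.108),-1)
    uu,vv=proj(n,X.reshape(-1,3));I=cv2.remap(S,uu.reshape(X.shape[:2]).astype('f4'),vv.reshape(X.shape[:2]).astype('f4'),cv2.INTER_LINEAR).astype(float).mean(0)
    w=np.clip(I-np.median(I)-15,0,None)*(abs(np.abs(a)-np.pi)<.5);print('mark-pi:',(w*(a%(2*np.pi))).sum()/w.sum()-np.pi,I.max(),np.median(I))
cv2.imwrite('pics/c.png',np.hstack(ims))
E
```

```text
top 275 180
mark-pi: 0.10394611727416603 110.77777777777777 57.55555555555556
scene 273 141
mark-pi: 0.09771084337349167 138.55555555555554 63.333333333333336
```

View pics/c.png

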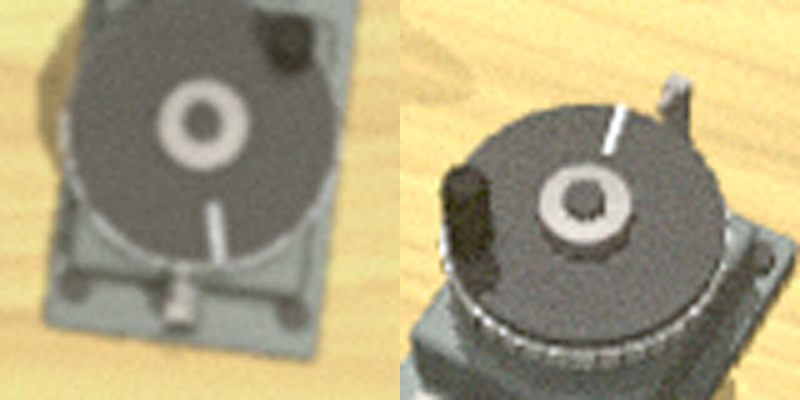

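The mark starts 0.100 rad past -x and the pointer lies 0.150 rad the other way, so the wheel started at about -0.25. The fitted knob circle is centred at (0.571, 0.0248), and zero should come at a knob angle of about -1.145. I'll wind clockwise through the lost motion.

```bash
python3 -m crank '[{"dp":[-0.0003,-0.003,0],"delta_rot":[0,0,0],"fingers":-1},{"dp":[-0.0003,-0.003,0],"delta_rot":[0,0,0],"fingers":-1},{"dp":[-0.0006,-0.005,0],"delta_rot":[0,0,0],"fingers":-1},{"dp":[-0.0006,-0.0049,0],"delta_rot":[0,0,0],"fingers":-1},{"dp":[-0.0001,-0.005,0],"delta_rot":[0,0,0],"fingers":-1},{"dp":[-0.0001,-0.005,0],"delta_rot":[0,0,0],"fingers":-1},{"dp":[0.0004,-0.005,0],"delta_rot":[0,0,0],"fingers":-1},{"dp":[0.0004,-0.005,0],"delta_rot":[0,0,0],"fingers":-1},{"dp":[0,0,0],"delta_rot":[0,0,0],"fingers":-1}]' | egrep 'tcp_pos|force:'
python3 -m crank '[{"dp":[0.0009,-0.0049,0],"delta_rot":[0,0,0],"fingers":-1},{"dp":[0.0009,-0.0049,0],"delta_rot":[0,0,0],"fingers":-1},{"dp":[0.0014,-0.0048,0],"delta_rot":[0,0,0],"fingers":-1},{"dp":[0.0014,-0.0048,0],"delta_rot":[0,0,0],"fingers":-1},{"dp":[0.0018,-0.0047,0],"delta_rot":[0,0,0],"fingers":-1},{"dp":[0.0019,-0.0046,0],"delta_rot":[0,0,0],"fingers":-1},{"dp":[0.0023,-0.0045,0],"delta_rot":[0,0,0],"fingers":-1},{"dp":[0.0023,-0.0044,0],"delta_rot":[0,0,0],"fingers":-1},{"dp":[0,0,0],"delta_rot":[0,0,0],"fingers":-1}]'
```

```text
tcp_pos: [0.6206, 0.0186, 0.2029]
force: [2.0, 0.4, 6.0]
gripper_force: 39.5
t: 7.88
tcp_pos: [0.6142, -0.0005, 0.203]
tool_rot: [0.001, 1.0, 0.0, 0.003]
force: [1.8, 0.2, 5.0]
finger_gap: 0.223
gripper_force: 39.5
```

```bash
python3 -m crank '[{"dp":[0.0027,-0.0042,0],"delta_rot":[0,0,0],"fingers":-1},{"dp":[0.0028,-0.0042,0],"delta_rot":[0,0,0],"fingers":-1},{"dp":[0.0031,-0.0039,0],"delta_rot":[0,0,0],"fingers":-1},{"dp":[0.0032,-0.0039,0],"delta_rot":[0,0,0],"fingers":-1},{"dp":[0,0,0],"delta_rot":[0,0,0],"fingers":-1}]' | egrep 'tcp_pos|force:'
python3 -m crank '[{"dp":[0.0035,-0.0036,0],"delta_rot":[0,0,0],"fingers":-1},{"dp":[0.0035,-0.0035,0],"delta_rot":[0,0,0],"fingers":-1},{"dp":[0,0,0],"delta_rot":[0,0,0],"fingers":-1}]' | egrep 'tcp_pos|force:'
python3 -m crank '[{"dp":[0.0038,-0.0033,0],"delta_rot":[0,0,0],"fingers":-1},{"dp":[0.0039,-0.0032,0],"delta_rot":[0,0,0],"fingers":-1},{"dp":[0,0,0],"delta_rot":[0,0,0],"fingers":-1}]'
```

```text
tcp_pos: [0.6081, -0.0088, 0.203]
force: [1.9, -0.5, 5.8]
gripper_force: 39.6
tcp_pos: [0.6046, -0.0123, 0.203]
force: [0.8, -0.5, 6.9]
gripper_force: 39.6
t: 8.8
tcp_pos: [0.6006, -0.0156, 0.2029]
tool_rot: [0.001, 1.0, -0.0, 0.002]
force: [0.7, -0.3, 6.8]
finger_gap: 0.215
gripper_force: 39.6
```

```bash
python3 -m crank '[{"dp":[0.0041,-0.0029,0],"delta_rot":[0,0,0],"fingers":-1},{"dp":[0.0042,-0.0028,0],"delta_rot":[0,0,0],"fingers":-1},{"dp":[0,0,0],"delta_rot":[0,0,0],"fingers":-1}]'
```

```text
t: 9.05
tcp_pos: [0.5981, -0.0173, 0.203]
tool_rot: [0.002, 1.0, 0.001, 0.005]
force: [6.1, 4.6, 3.3]
finger_gap: 0.215
gripper_force: 39.4
```

The drag came on clockwise at a knob angle of about -0.99, roughly where expected. I'll move a little closer to zero and see whether a camera shows the mark and the pointer.

```bash
python3 -m crank '[{"dp":[0.0034,-0.002,0],"delta_rot":[0,0,0],"fingers":-1},{"dp":[0.0034,-0.002,0],"delta_rot":[0,0,0],"fingers":-1},{"dp":[0,0,0],"delta_rot":[0,0,0],"fingers":-1}]'
python3 - <<'E'
from h import *
ims=[]
for n in("top","scene"):
    p=manip.snapshot(n)[0]
    u0,v0=[int(x) for x in proj(n,np.array([.55,.023,.108]))]
    cr=cv2.resize(p[v0-35:v0+45,u0-40:u0+40],(400,400),interpolation=cv2.INTER_CUBIC)
    ims.append(np.clip(cr[:,:,::-1].astype(float)*2,0,255).astype('u1'))
cv2.imwrite('pics/d.png',np.hstack(ims))
E
```

```text
t: 9.3
tcp_pos: [0.5954, -0.019, 0.203]
tool_rot: [0.002, 1.0, 0.001, 0.006]
force: [7.6, 4.4, 3.3]
finger_gap: 0.217
gripper_force: 39.3
```

View pics/d.png

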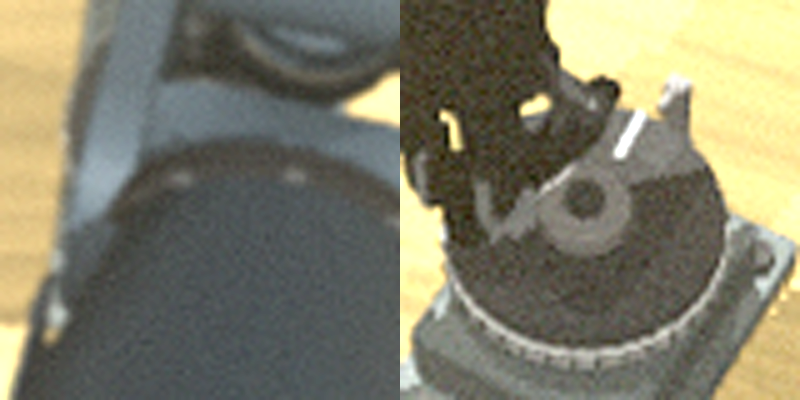

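The scene picture shows the pale mark at about (630,135) and the pointer at (685,115), both unobstructed. I'll measure the mark angle there the same way as at the start.

```bash
cat > m.py <<'E'
from h import *
def mark(p,n="scene"):
    S=cv2.cvtColor(p,cv2.COLOR_RGB2GRAY)
    a=np.arange(np.pi-.4,np.pi+.3,.005);rr=np.arange(.04,.058,.002);A=(.572,.0232)
    X=np.stack(np.broadcast_arrays(A[0]+rr[:,None]*np.cos(a),A[1]+rr[:,None]*np.sin(a),.108),-1)
    u,v=proj(n,X.reshape(-1,3));I=cv2.remap(S,u.reshape(X.shape[:2]).astype('f4'),v.reshape(X.shape[:2]).astype('f4'),cv2.INTER_LINEAR).astype(float).mean(0)
    k=I.argmax();m=abs(np.arange(len(a))-k)<24;w=np.clip(I-I[m].min()-.3*np.ptp(I[m]),0,None)*m
    return (w*a).sum()/w.sum()-np.pi,I.max()
if __name__=="__main__":
    print(mark(np.load('scene.npz')['p']),mark(np.load('top.npz')['p'],'top'))
    s=manip.sense();print([mark(manip.snapshot('scene')[0]) for _ in range(2)],s['tcp_pos'],s['force'])
    # pointer + knob/unit axis in initial depth (top)
    z=np.load('top.npz');d=z['d'];c=manip.camera_model('top');v,u=np.mgrid[:400,:640]
    W=R.from_quat(c['attitude']).apply(np.stack([(u-c['cx'])/c['fx']*d,-(v-c['cy'])/c['fy']*d,-d],-1).reshape(-1,3))+c['origin']
    r=np.hypot(W[:,0]-.572,W[:,1]-.0232)
    q=W[(r>.0645)&(r<.085)&(W[:,2]>.095)&(W[:,2]<.125)&(W[:,0]<.54)&(abs(W[:,1]-.03)<.03)]
    print(len(q),q.mean(0),np.arctan2(-(q[:,1].mean()-.0232),-(q[:,0].mean()-.572)),q[:,2].min(),q[:,2].max())
    mk=((W[:,2]>.008)&(W[:,2]<.04)&(abs(W[:,0]-.66)<.2)&(abs(W[:,1]-.01)<.11)).reshape(400,640).astype('u1')
    # unit side edges: line fits on base-plate points binned along x
    B=W[mk.ravel()>0];B=B[(B[:,0]>.49)&(B[:,0]<.84)]
    yaw=-.15;e=np.array([np.cos(yaw),np.sin(yaw)]);l=B[:,:2]@e;t=B[:,:2]@[-e[1],e[0]]
    bins=np.arange(l.min()+.02,l.max()-.02,.006)
    for f in(np.max,np.min):
        yy=np.array([f(t[(l>=b)&(l<b+.006)]) for b in bins]);k=abs(yy-np.median(yy))<.006;print('yaw',yaw+np.polyfit(bins[k],yy[k],1)[0],k.sum(),len(k),np.median(yy)-np.array([.572,.0232])@[-e[1],e[0]])
E
python3 m.py
```

```text
(np.float64(0.09816546762588896), np.float64(138.55555555555554)) (np.float64(0.10357337747682216), np.float64(110.77777777777777))
[(np.float64(-0.05095865528774812), np.float64(151.66666666666666)), (np.float64(-0.051266400456367656), np.float64(151.66666666666666))] [ 0.59545155 -0.01895612  0.20300657] [7.84362876 5.5282124  2.93380323]
27 [0.49543407 0.03551769 0.11022258] -0.15951019167170105 0.10669931447844605 0.11276514893328016Traceback (most recent call last):
  File "m.py", line 24, in <module>
    yy=np.array([f(t[(l>=b)&(l<b+.006)]) for b in bins]);k=abs(yy-np.median(yy))<.006;print('yaw',yaw+np.polyfit(bins[k],yy[k],1)[0],k.sum(),len(k),np.median(yy)-np.array([.572,.0232])@[-e[1],e[0]])
                 ~^^^^^^^^^^^^^^^^^^^^^^
    return _wrapreduction(a, np.maximum, 'max', axis, None, out,
                          keepdims=keepdims, initial=initial, where=where)
    return ufunc.reduce(obj, axis, dtype, out, **passkwargs)
           ~~~~~~~~~~~~^^^^^^^^^^^^^^^^^^^^^^^^^^^^^^^^^^^^^
ValueError: zero-size array to reduction operation maximum which has no identity
```

```bash
python3 -m crank '[{"dp":[0.0031,-0.0016,0],"delta_rot":[0,0,0],"fingers":-1},{"dp":[0.0031,-0.0016,0],"delta_rot":[0,0,0],"fingers":-1},{"dp":[0,0,0],"delta_rot":[0,0,0],"fingers":-1}]'
python3 - <<'E'
from m import *
p=manip.snapshot('scene')[0];print(mark(p))
u0,v0=[int(x) for x in proj('scene',np.array([.51,.03,.108]))];print(u0,v0)
cr=[cv2.resize(q[v0-20:v0+20,u0-20:u0+20],(400,400),interpolation=cv2.INTER_CUBIC) for q in(p,np.load('scene.npz')['p'])]
cv2.imwrite('pics/e.png',np.clip(np.hstack(cr)[:,:,::-1].astype(float)*1.6,0,255).astype('u1'))
for a in(-.14,-.15,-.16):
  for r in(.060,.066): print(a,r,np.round(proj('scene',np.array([.572-r*np.cos(a),.0232-r*np.sin(a),.108])),1)*10-np.array([u0-20,v0-20])*10)
E
```

```text
t: 9.75
tcp_pos: [0.5925, -0.0205, 0.203]
tool_rot: [0.001, 1.0, 0.001, 0.006]
force: [7.8, 5.6, 1.1]
finger_gap: 0.218
gripper_force: 39.3
(np.float64(-0.11370183513306786), np.float64(151.33333333333334))
322 162
-0.14 0.06 [210. 220.]
-0.14 0.066 [223. 201.]
-0.15 0.06 [213. 221.]
-0.15 0.066 [226. 202.]
-0.16 0.06 [215. 223.]
-0.16 0.066 [229. 203.]
```

View pics/e.png

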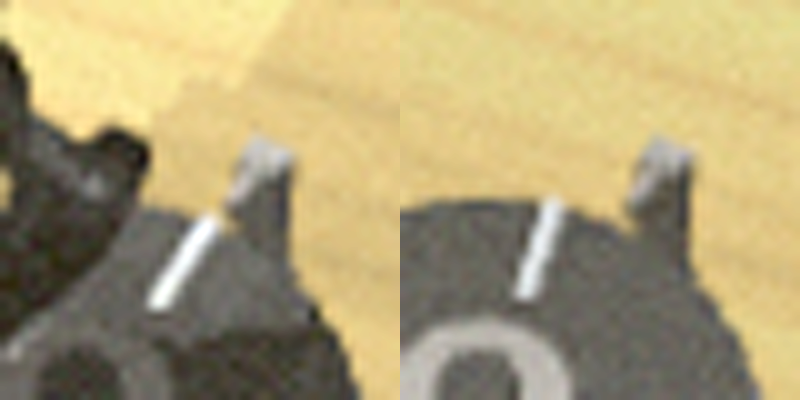

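The left crop shows the mark from (160,300) to (207,222) and the pointer tip at about (233,195). The mark is still about 0.035 rad short of the pointer, so I'll take one small step.

```bash
python3 -m crank '[{"dp":[0.002,-0.0009,0],"delta_rot":[0,0,0],"fingers":-1},{"dp":[0.0018,-0.0008,0],"delta_rot":[0,0,0],"fingers":-1},{"dp":[0,0,0],"delta_rot":[0,0,0],"fingers":-1},{"dp":[0,0,0],"delta_rot":[0,0,0],"fingers":-1}]'
python3 - <<'E'
from m import *
p=manip.snapshot('scene')[0];print(mark(p))
u0,v0=322,162
cr=[cv2.resize(q[v0-20:v0+20,u0-20:u0+20],(400,400),interpolation=cv2.INTER_CUBIC) for q in(p,)]
cv2.imwrite('pics/f.png',np.clip(np.hstack(cr)[:,:,::-1].astype(float)*1.6,0,255).astype('u1'))
E
```

```text
t: 10.13
tcp_pos: [0.5908, -0.0213, 0.203]
tool_rot: [0.001, 1.0, 0.001, 0.006]
force: [8.0, 4.6, 2.2]
finger_gap: 0.218
gripper_force: 39.3
(np.float64(-0.1503137712647984), np.float64(151.11111111111111))
```

View pics/f.png

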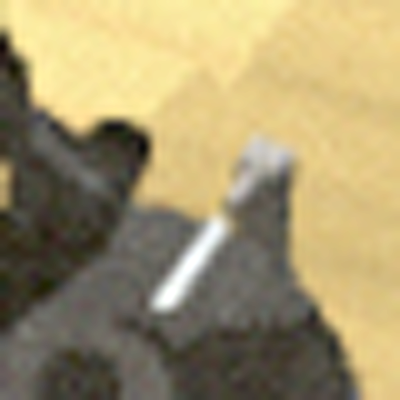

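The mark now lines up with the pointer: the line from (165,300) to (220,225) extends to the tip at about (237,195). I'll ease off the push and check the force before opening.

```bash
python3 -m crank '[{"dp":[-0.0018,0.0008,0],"delta_rot":[0,0,0],"fingers":-1},{"dp":[-0.0018,0.0009,0],"delta_rot":[0,0,0],"fingers":-1},{"dp":[0,0,0],"delta_rot":[0,0,0],"fingers":-1},{"dp":[0,0,0],"delta_rot":[0,0,0],"fingers":-1}]'; python3 -c "
from m import *
print(mark(manip.snapshot('scene')[0]))"
```

```text
t: 10.52
tcp_pos: [0.5912, -0.0211, 0.203]
tool_rot: [0.001, 1.0, 0.001, 0.004]
force: [4.8, 2.7, 4.8]
finger_gap: 0.218
gripper_force: 39.5
(np.float64(-0.14728492038047003), np.float64(153.66666666666666))
```

```bash
python3 -m crank '[{"dp":[-0.0014,0.0007,0],"delta_rot":[0,0,0],"fingers":-1},{"dp":[-0.0012,0.0006,0],"delta_rot":[0,0,0],"fingers":-1},{"dp":[0,0,0],"delta_rot":[0,0,0],"fingers":-1},{"dp":[0,0,0],"delta_rot":[0,0,0],"fingers":-1}]'; python3 -c "
from m import *
print(mark(manip.snapshot('scene')[0]))"
```

```text
t: 10.9
tcp_pos: [0.5916, -0.0209, 0.2029]
tool_rot: [0.001, 1.0, 0.0, 0.003]
force: [3.0, 1.1, 6.6]
finger_gap: 0.215
gripper_force: 39.7
(np.float64(-0.14336278818359638), np.float64(150.55555555555554))
```

```bash
python3 -m crank '[{"dp":[0,0,0],"delta_rot":[0,0,0],"fingers":-0.4},{"dp":[0,0,0],"delta_rot":[0,0,0],"fingers":-0.1},{"dp":[0,0,0],"delta_rot":[0,0,0],"fingers":0},{"dp":[0,0,0],"delta_rot":[0,0,0],"fingers":0},{"dp":[0,0,-0.03],"delta_rot":[0,0,0],"fingers":0},{"dp":[0,0,-0.05],"delta_rot":[0,0,0],"fingers":0},{"dp":[0,0,-0.06],"delta_rot":[0,0,0],"fingers":0},{"dp":[0,0,-0.06],"delta_rot":[0,0,0],"fingers":0},{"dp":[0,-0.07,0],"delta_rot":[0,0,0],"fingers":0},{"dp":[0,-0.07,0],"delta_rot":[0,0,0],"fingers":0},{"dp":[0,-0.07,0],"delta_rot":[0,0,0],"fingers":0},{"dp":[0,-0.07,0],"delta_rot":[0,0,0],"fingers":0}]'
python3 -m crank '[{"dp":[0,-0.07,0],"delta_rot":[0,0,0],"fingers":0},{"dp":[0,-0.07,0],"delta_rot":[0,0,0],"fingers":0},{"dp":[0,0,0],"delta_rot":[0,0,0],"fingers":0},{"dp":[0,0,0],"delta_rot":[0,0,0],"fingers":0}]'
python3 - <<'E'
from m import *
ims=[]
for n in("top","scene"):
    p=manip.snapshot(n)[0];print(mark(p,n))
    u0,v0=[int(x) for x in proj(n,np.array([.55,.023,.108]))]
    cr=cv2.resize(p[v0-25:v0+45,u0-35:u0+35],(400,400),interpolation=cv2.INTER_CUBIC)
    ims.append(np.clip(cr[:,:,::-1].astype(float)*1.8,0,255).astype('u1'))
cv2.imwrite('pics/z.png',np.hstack(ims))
E
```

```text
t: 11.95
tcp_pos: [0.5891, -0.162, 0.3013]
tool_rot: [0.0, 1.0, 0.0, -0.0]
force: [0.3, -0.7, 0.0]
finger_gap: 0.5
gripper_force: 0.0
t: 12.28
tcp_pos: [0.5889, -0.2331, 0.3006]
tool_rot: [0.002, 1.0, 0.001, -0.001]
force: [-0.0, 1.1, -0.5]
finger_gap: 0.502
gripper_force: 0.0
(np.float64(-0.1468706645186253), np.float64(120.55555555555556))
(np.float64(-0.14343959517272786), np.float64(106.33333333333333))
```

View pics/z.png

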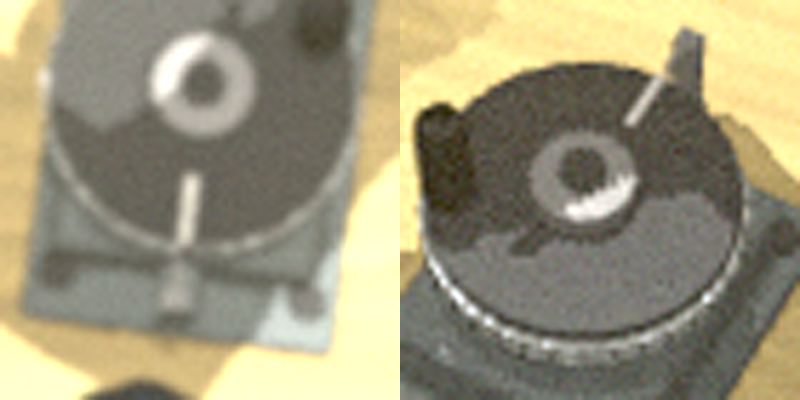

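In both pictures the mark, (190,175) to (185,240) in the top view, runs into the pointer at about (181,262), within roughly 0.015 rad. The arm is clear of everything, so I'm handing in.

```bash
python3 -c "
from station import manip
print(manip.sign_off())"
```

```text
the job is handed in; nothing more can be done
None
```

The job is handed in: I drew the slide back about 0.15–0.2 rad (estimated) behind its zero without feeling the rear stop, wound the wheel clockwise to the zero mark (within about 0.02 rad by the pictures), and let go, without going near the bottle, screwdriver or tin; the hand-in gave no verdict.

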